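# Wedge the rocking drawer chest steady

### The arm

A 6-joint arm with a two-finger parallel gripper is mounted at the origin on the work surface. World frame = base frame: x ahead of the robot, y to its left, z up, the work surface at z = 0. Lengths are in mm, angles in rad, forces in N, time in s.
With the tool pointing down it reaches from about 400 to 925 mm from the base axis. Payload 3.4 kg.
Tool frame: the origin (TCP) lies on the centre line of the jaws, within the pads' length; the fingertips stand 11 mm ahead of it and the grasp point (between the pads) lies 8 mm behind it; z points along the fingers, y is the line along which they close (so a half turn about z gives the same grasp; the last joint's range is limited). The gripper opens to 85 mm and grips with 20 to 120 N. Pads are 22 mm wide; open, the fingers measure 114 mm over their backs; the gripper's body (76 mm by 85 mm) begins 54 mm behind the grasp point. The pads swing forward as they close: fully open they stand 13 mm farther back than shut.
Start: joints at [1.185, 0.307, 1.506, -0, 1.328, -0.073], TCP at [176.965, 547.097, 242.305] pointing down, gripper open.
Joint ranges: [-3.12, 3.12], [-1.05, 2.28], [0.14, 2.33], [-1.42, 4.57], [0.1, 2.73], [-2.68, 2.68]. Speed limits (rad/s): [2.57, 2.57, 3.14, 3.14, 3.14, 3.14].

### API

Orientations are given as a unit quaternion [x, y, z, w].
In Python, from bench import bot gives the robot as it stands. The module is installed in compiled form; this text tells all that it offers.
- The arm moves only by the tool servo_tool, never from a script. Its argument "deltas" is a list that holds one entry, the list of rows, each a list of 7 numbers: the opening, from -1 (shut) to 1 (fully open), so that 0 is half open, then the shift along the world's x, y, z in units of 60 mm (1.0 is 60 mm), then the turn, a rotation vector about the world's x, y, z in rad. A call has 1 to 20 rows; each row shifts and turns the commanded pose from where the row before left it; what a row does not reach is not made up. A row lasts 1/8 s, in which the tool goes at most 62.5 mm and 10.7 degrees, less where a joint would pass 70% of its speed; a pose out of reach is approached as far as the arm can. A call is refused whole if a number of a shift passes 1 or a number of a turn 0.188, either way. A call with a gripper value outside its range is refused whole. The fingers move at their own pace and stop on an object; "squeeze" is the grip in N (left out, the last holds). Time passes only in rows, so rows that do not move let the fingers close. It gives the time, the measured TCP pose, the force, the opening and the grip force at its end, in the units of the state.
- bot.get_obs(): the state, without advancing time (a new reading comes with each control period).
- bot.snapshot(name): name is "side" or "top" or "wrist"; returns the picture (420x560x3 uint8, red, green, blue); there is no depth.
- bot.camera_model(name): a dict with "fov_y" (degrees; the focal length in pixels is half the picture's height over the tangent of half this angle, whatever the lens; pixels are square), "cx", "cy" (the principal point, pixels), "k1" (the pictures are not rectified: a ray, as slopes to the right and down, at radius r is drawn at 1 + k1 r^2 times it, then the intrinsics apply), "eye" and "orientation" of the camera in the world; the wrist camera has in their place "T_tool_cam" (4x4, takes a point from camera to tool coordinates, whose origin is the TCP and whose axes are the flange's). Camera axes: x right, y down, z forward; pixel columns grow to the right and rows downward; lengths in mm; the calibration is good to about 2 mm. A picture is of the moment at which its call begins: read the wrist's pose just before it. camera_model takes no time and is no camera call.
- bot.sign_off(): hands the job in; it is judged then, once.
The state is a dict: "t": time; "joint_positions": joint angles; "joint_velocities": joint speeds; "joint_torque": joint torques, N m; "eef_pos": TCP position; "tcp_rot": TCP orientation; "force": force on the tool from outside, world axes, zero at the start; "ft_torque": the same for the moment, N m; "width": finger opening in mm; "grip_force": force on a finger pad.
Only numpy, scipy, OpenCV 4.12 (cv2) and the standard library are available. Lean on these libraries where they do the work, as an engineer would, in place of code of your own. Each camera call takes 0.05 s, during which the arm holds its last target. There are 200 camera calls.

### The job

The drawer chest rocks because the glide under its back-left corner is seized short and hangs clear of the bench. Without picking anything up, push the loose wooden wedge with the fingertips, thin end first, from the chest's left side squarely under that glide until it is snug and takes some of the load, then press down firmly (about 10 N) on the chest's top right above that glide to feel that it no longer gives; if it still gives, push the wedge in a little more and test again. Do not jack the chest out of level or shove it along the bench, leave the bowl on it and everything else where it stands, and finish with the hand clear.

Things in the scene. Friction and masses are not known exactly. Their poses are not given: they have to be found in the camera images.
- chest: Plywood drawer chest 200 (x) by 320 (y) by 190 mm high, on four black glides 30 mm tall at x +-75, y +-135 mm. Origin: bench level, mid box; z up; drawers face -x, its back is +x, its left side +y. Loose, about 4 kg, standing on three glides; it rocks about the back-right to front-left line: about 5 N down above the back-left glide tips that corner to the bench. Flat hard top.
- short_corner (a point): Point on the chest's flat top (190 mm above the bench), 25 mm in from its back and left edges, straight above the seized glide: the place to press. Axes as the chest's.
- short_foot (a point): Point at bench level on the axis of the seized back-left glide. Its foot is a black disc 24 mm across whose flat underside hangs 5 to 11 mm above the bench (differs per start, then fixed); the disc's edge lies 13 mm inside the chest's left face. Axes as the chest's.
- wedge: Loose beech wedge flat on the bench left of the chest, thin end roughly towards the seized glide. 150 mm long (x), 45 mm wide (y), 3 mm thick at the thin end (+x), rising evenly 1 in 10 to 18 mm at the square heel (-x). 55 g. Origin: centre of its underside; z up. Slides at under 1 N until it meets the glide; then the push rises past 10 N within 3 mm; much more drags the chest.
- wedge_mid (a point): Point in the middle of the wedge, 5 mm above its underside.
- bowl: Unfired clay bowl, 114 mm across the rim, 52 mm high, standing on the chest's top towards its front-right. Origin: centre of its foot.
- glaze_jar: White plastic glaze jar with grey lid, 64 mm across, 78 mm high. Origin: centre of its foot. Stands left of the chest nearer the robot, or behind the chest.
- mug: Bisque-fired mug, 76 mm across, 88 mm high, with a handle. Origin: centre of its foot. Stands behind the chest.
- batten: Flat wooden rolling guide, 260 by 32 by 8 mm, even in thickness (not the wedge), lying on the bench beyond the wedge. Origin: centre of its underside, x along it.
- brush: Flat wooden-handled brush, 190 mm long, about 20 mm thick, lying to the left nearer the robot. Origin: middle of its length at bench level, x along it.
- bat: Round plaster bat, 150 mm across, 18 mm thick, lying behind the chest. Origin: centre of its underside.
- kiln_prop: Upright fireclay kiln prop, a cylinder 42 mm across and 70 mm high. Origin: centre of its foot. Stands behind the chest or left of it nearer the robot.
Mind the look-alikes: they are no part of the job. What is shaped like the wedge but pink or purple is not meant.

How it is judged:
By the outcome, as a careful person would: the job done as asked, in the order asked, and still so for the second after the job is handed in, with the robot touching nothing.
It also fails if it takes over 67 s, if anything falls off the work surface, if the arm or the gripper's body presses on something with over 40 N, if the wrist force passes 120 N, or if a joint passes its speed limit or range.

## Working session

There is one attempt and no reset: what is moved stays moved. The work goes in short steps, Python scripts to look and compute and a tool call to move; the robot and the scene stay as the last step left them, time stands still between calls to the robot, and variables do not carry over. Pictures are saved under pics/ and viewed, at most 10 in all, crops included, and the job is handed in when it is done.

Besides the shell and the picture viewer there is one more tool, called after "Request:" by a JSON object that holds its "method" and its "body". servo_tool: Moves the arm, as the interface text tells. Its arguments: {"type":"object","properties":{"deltas":{"type":"array","items":{"type":"array","items":{"type":"array","items":{"type":"number"}}}},"squeeze":{"type":"number"}},"required":["deltas"]}

```bash
mkdir -p pics
cat > h.py <<'E'
import numpy as np, cv2
from bench import bot
from scipy.spatial.transform import Rotation as R
def cam(n):
    m=bot.camera_model(n); f=210/np.tan(np.radians(m['fov_y'])/2)
    if 'eye' in m:
        o=np.array(m['orientation'],float); Rm=R.from_quat(o).as_matrix() if o.size==4 else o.reshape(3,3); e=np.array(m['eye'],float)
    else:
        s=bot.get_obs(); T=np.array(m['T_tool_cam']); A=R.from_quat(s['tcp_rot']).as_matrix(); Rm=A@T[:3,:3]; e=A@T[:3,3]+s['eef_pos']
    return m,f,Rm,e
def ray(n,u,v):
    m,f,Rm,e=cam(n); d=np.array([(u-m['cx'])/f,(v-m['cy'])/f]); s=d.copy()
    for _ in range(30): s=d/(1+m['k1']*(s@s))
    return e,Rm@np.array([*s,1])
def at(n,u,v,z=0):
    e,d=ray(n,u,v); return e+d*(z-e[2])/d[2]
def proj(n,p):
    m,f,Rm,e=cam(n); q=Rm.T@(np.array(p,float)-e); s=q[:2]/q[2]; s=s*(1+m['k1']*(s@s)); return s*f+[m['cx'],m['cy']]
def snap(n,name,crop=None,k=1):
    im=bot.snapshot(n)[:,:,::-1]
    if crop: x0,y0,x1,y1=crop; im=im[y0:y1,x0:x1]
    cv2.imwrite('pics/'+name,cv2.resize(im,None,fx=k,fy=k,interpolation=cv2.INTER_CUBIC))
E
python3 - <<'E'
from h import *
for n in('side','top','wrist'): print(n,bot.camera_model(n))
s=bot.get_obs(); print(s)
a=[bot.snapshot(n)[:,:,::-1] for n in('side','top','wrist')]
for n,i in zip('stw',a): cv2.imwrite(f'pics/{n}0.png',i)
cv2.imwrite('pics/top0b.png',cv2.resize(a[1],None,fx=1.42,fy=1.42,interpolation=cv2.INTER_CUBIC))
cv2.imwrite('pics/side0b.png',cv2.resize(a[0],None,fx=1.42,fy=1.42,interpolation=cv2.INTER_CUBIC))
E
```

```text
side {'fov_y': 54.46808438461832, 'cx': 275.7889619774352, 'cy': 209.0956456384045, 'k1': 0.023812100943617773, 'eye': array([488.86581311, 838.77238522, 912.03535911]), 'orientation': array([-0.05973856,  0.91680145, -0.39446759,  0.01737053])}
top {'fov_y': 56.743893949085034, 'cx': 276.78564640869973, 'cy': 210.16111929754413, 'k1': -0.08450752695947975, 'eye': array([ 390.73366852,   28.02727672, 1158.58353686]), 'orientation': array([-0.70408744,  0.70602859, -0.05416239,  0.05339424])}
wrist {'fov_y': 69.46141539971957, 'cx': 281.8082930363528, 'cy': 203.01185650982708, 'k1': -0.022098691315576444, 'T_tool_cam': array([[-2.48870092e-04, -9.53535070e-01, -3.01281943e-01,
         7.81066668e+01],
       [ 9.99999967e-01, -2.55062976e-04, -1.87817165e-05,
        -2.84220009e-01],
       [-5.89368435e-05, -3.01281938e-01,  9.53535102e-01,
        -1.32546470e+02],
       [ 0.00000000e+00,  0.00000000e+00,  0.00000000e+00,
         1.00000000e+00]])}
{'t': 0.0, 'joint_positions': array([ 1.18445894e+00,  3.07593805e-01,  1.50764842e+00, -2.57241234e-06,
        1.32843528e+00, -7.35081606e-02]), 'joint_velocities': array([ 1.23721474e-03,  3.90164906e-04,  6.53189196e-04,  1.22439063e-04,
        2.75540151e-05, -9.06886497e-05]), 'joint_torque': array([ 3.52502493e-04, -4.57553959e+01, -2.51915878e+01,  1.12540058e-04,
        1.34993397e-02,  1.57914394e-05]), 'eef_pos': array([176.73147619, 546.4585376 , 241.37854311]), 'tcp_rot': array([ 1.55777208e-01,  9.87791666e-01, -1.01527976e-03, -2.36356284e-04]), 'force': array([-0.43303139, -1.27341268, -0.41008477]), 'ft_torque': array([ 0.00497234, -0.0346799 , -0.01146834]), 'grip_force': 0.0, 'width': 85.70845331102807}
```

View pics/top0b.png

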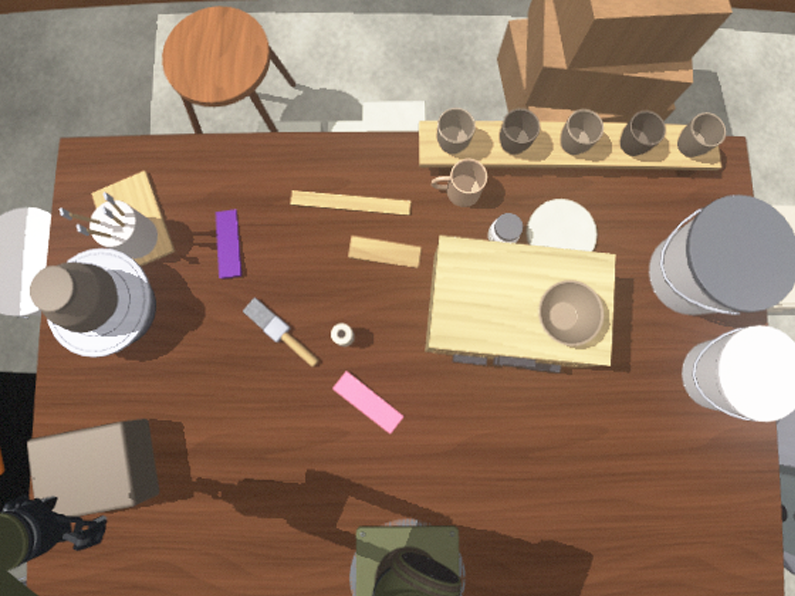

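View pics/side0b.png

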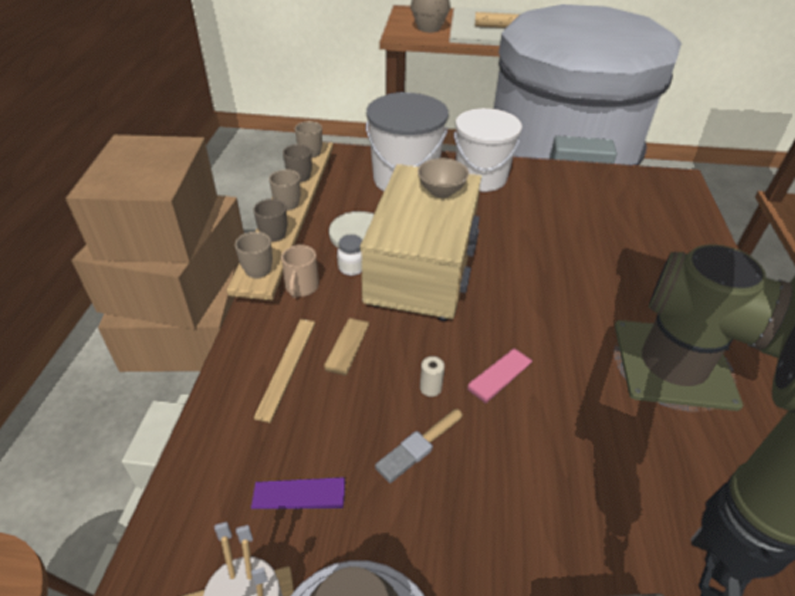

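Top view (enlarged): the plain beech wedge is at (384,251). Look-alikes are the batten (350,203), the purple wedge (229,244), the pink wedge (368,402) and the small board (140,220). By description I choose (384,251), and I'll check it in a close crop.

Run:
```python
import cv2,numpy as np
t=cv2.imread('pics/top0.png')[150:270,235:445]; s=cv2.imread('pics/side0.png')[110:270,220:350]
a=cv2.resize(t,None,fx=3.8,fy=3.8,interpolation=cv2.INTER_CUBIC); cv2.imwrite('pics/c1.png',a)
b=cv2.resize(s,None,fx=3.7,fy=3.7,interpolation=cv2.INTER_CUBIC); cv2.imwrite('pics/c2.png',b); print(a.shape,b.shape)
```

```text
[ WARN:0@0.021] global loadsave.cpp:275 findDecoder imread_('pics/top0.png'): can't open/read file: check file path/integrity
Traceback (most recent call last):
TypeError: 'NoneType' object is not subscriptable
```

Files are t0/s0.

Run:
```python
import cv2,numpy as np
t=cv2.imread('pics/t0.png')[150:270,235:445]; s=cv2.imread('pics/s0.png')[110:270,220:350]
a=cv2.resize(t,None,fx=3.8,fy=3.8,interpolation=cv2.INTER_CUBIC); cv2.imwrite('pics/c1.png',a)
b=cv2.resize(s,None,fx=3.7,fy=3.7,interpolation=cv2.INTER_CUBIC); cv2.imwrite('pics/c2.png',b); print(a.shape,b.shape)
```

```text
(456, 798, 3) (592, 481, 3)
```

View pics/c1.png

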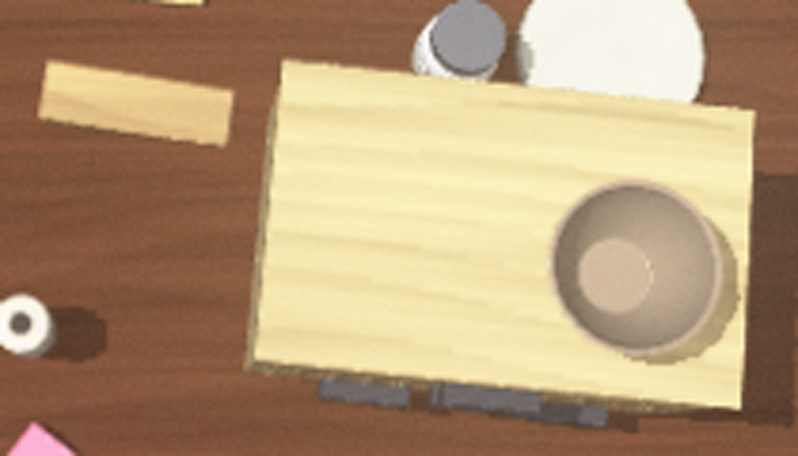

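View pics/c2.png

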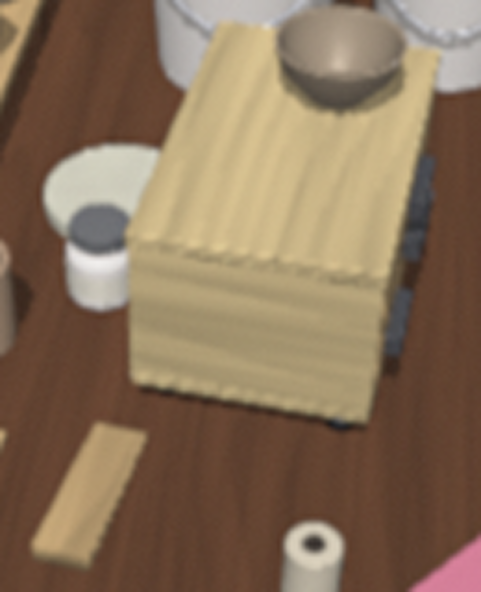

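The crop confirms it. The heel face shows at the far-left end (c2 ~(60,560)) and the thin end points toward the chest (c1 ~(230,118)). The chest's back-left top corner is at c1 (282,60). Next I'll fit poses using both cameras.

```bash
cat > fit.py <<'E'
from h import *
from scipy.optimize import least_squares
t=lambda u,v:('top',(u+.5)/3.8+235-.5,(v+.5)/3.8+150-.5)
s=lambda u,v:('side',(u+.5)/3.7+220-.5,(v+.5)/3.7+110-.5)
def fit(ob,x0):
    pose=lambda x,p: np.array([x[0]+np.cos(x[2])*p[0]-np.sin(x[2])*p[1],x[1]+np.sin(x[2])*p[0]+np.cos(x[2])*p[1],p[2]])
    f=lambda x: np.concatenate([proj(c[0],pose(x,p))-c[1:] for p,c in ob])
    r=least_squares(f,x0,loss='soft_l1'); print(r.x,np.degrees(r.x[2]),'\n',f(r.x).reshape(-1,2).round(1).tolist()); return r.x,pose
C=[((100,160,190),t(282,60)),((-100,160,190),t(255,360)),((-100,-160,190),t(741,408)),((100,-160,190),t(755,112)),
((100,160,190),s(130,238)),((-100,160,190),s(387,278)),((100,160,30),s(133,384)),((-100,160,30),s(370,422))]
W=[((-75,22.5,18),t(48,61)),((-75,-22.5,18),t(40,118)),((75,22.5,3),t(235,92)),((75,-22.5,3),t(226,146)),
((75,22.5,3),s(100,422)),((75,-22.5,3),s(147,433)),((-75,22.5,18),s(34,547)),((-75,-22.5,18),s(88,562))]
p=at(*t(500,230),190); c,P=fit(C,[p[0],p[1],0]); p=at(*t(137,104),10); w,_=fit(W,[p[0],p[1],-1.7])
print('foot',P(c,(75,135,0)),'chestleft dir',np.degrees(c[2])-90,'wedge dir',np.degrees(w[2]))
fo=P(c,(75,135,0)); r=P(c-[*c[:2],0],(0,0,0)); Rm=np.array([[np.cos(c[2]),np.sin(c[2])],[-np.sin(c[2]),np.cos(c[2])]])
for n,q in(('wedge',(0,0,0)),('tip',(75,0,0)),('heel',(-75,0,0))):
    print(n,P(w,q),'in foot frame (chest axes)',Rm@(P(w,q)-fo)[:2])
E
python3 fit.py; python3 -c "
from h import *
print('jar',at('side',350*560/795,270*560/795,0),'mug',at('side',300*.704,290*.704),'prop',at('top',342*.704,334*.704,70))"
```

```text
[ 5.35392154e+02 -2.06159650e+02 -1.00194161e-01] -5.740702579761354 
 [[0.4, 1.7], [0.8, 0.5], [-0.6, -0.2], [-1.3, 0.3], [-0.7, -1.0], [0.0, -0.9], [-0.4, 0.1], [-0.5, 0.7]]
[667.09651665  44.34030855  -1.71433227] -98.22400371171294 
 [[0.0, 0.6], [-0.1, 0.0], [-0.3, 0.5], [0.1, 0.5], [-1.3, 0.5], [-0.2, 0.4], [-0.5, -0.6], [0.0, -1.2]]
foot [623.5196027  -79.33870288   0.        ] chestleft dir -95.74070257976135 wedge dir -98.22400371171294
wedge [667.09651665  44.34030855   0.        ] in foot frame (chest axes) [ 30.98717362 127.41758265]
tip [656.36824802 -29.88842074   0.        ] in foot frame (chest axes) [27.73755767 52.48801574]
heel [677.82478529 118.56903784   0.        ] in foot frame (chest axes) [ 34.23678957 202.34714955]
jar [ 703.82365407 -196.07943863    0.        ] mug [ 806.03975093 -110.89010166    0.        ] prop [487.10267966 127.92160434  70.        ]
```

Request:
{"method": "servo_tool", "body": {"deltas": [[[-1,0.56,-0.51,0,0,0,-0.085],[-1,0.56,-0.51,0,0,0,-0.085],[-1,0.56,-0.51,0,0,0,-0.085],[-1,0.56,-0.51,0,0,0,-0.085],[-1,0.56,-0.51,0,0,0,-0.085],[-1,0.56,-0.51,0,0,0,-0.085],[-1,0.56,-0.51,0,0,0,-0.085],[-1,0.56,-0.51,0,0,0,-0.085],[-1,0.56,-0.51,0,0,0,-0.085],[-1,0.56,-0.51,0,0,0,-0.085],[-1,0.56,-0.51,0,0,0,-0.085],[-1,0.56,-0.51,-0.2,0,0,-0.085],[-1,0.56,-0.51,-0.4,0,0,-0.085],[-1,0.56,-0.51,-0.6,0,0,-0.085],[-1,0.56,-0.51,-0.6,0,0,-0.085],[-1,0.56,-0.51,-0.6,0,0,-0.085],[-1,0,0,-0.3,0,0,0],[-1,0,0,0,0,0,0]]]}}

```text
t: 2.4
eef_pos: [712.3, 57.5, 77.6]
tcp_rot: [0.742, 0.67, -0.002, -0.002]
force: [-0.2, -0.0, 1.1]
width: -0.1
grip_force: 0.0
```

Run:
```python
from h import *
s=bot.get_obs(); print(s['eef_pos'],R.from_quat(s['tcp_rot']).as_matrix().round(3),s['force'],s['width'])
snap('wrist','w1.png',None,1.4)
```

```text
[712.3117752   57.4510563   77.58341196] [[ 0.102  0.995 -0.006]
 [ 0.995 -0.102  0.   ]
 [-0.    -0.006 -1.   ]] [-0.21310885 -0.0466062   1.0510637 ] -0.12490127653943338
```

View pics/w1.png

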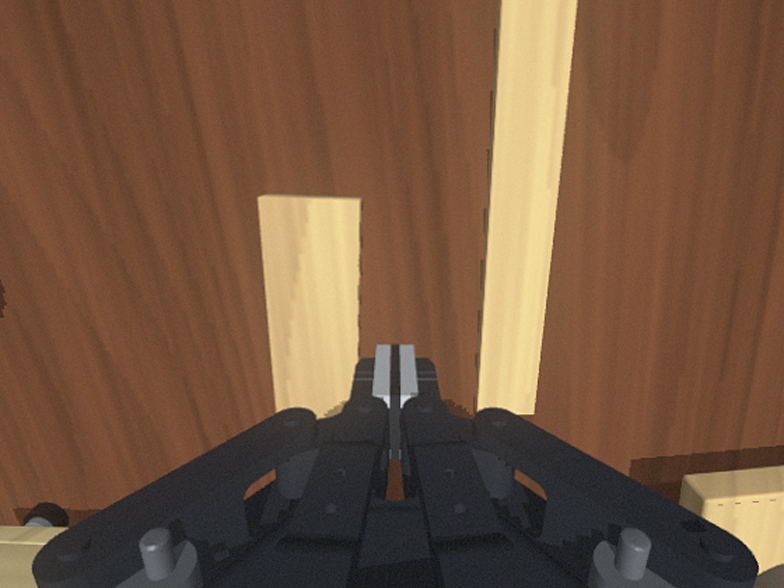

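The wrist view shows the wedge (heel corners (259,196), (361,198), right edge at col ~359) left of the shut fingers (355–435). The batten is well to the right (col ≥478), so the gap is clear.

```bash
cat >> h.py <<'E'
FO=np.array([623.5,-79.3]); A=-0.1002; RM=np.array([[np.cos(A),np.sin(A)],[-np.sin(A),np.cos(A)]])
ff=lambda p: (RM@(np.array(p)[:2]-FO)).round(1)
E
python3 - <<'E'
from h import *
k=1/1.4
for u,v,z in((259,196,18),(361,198,18),(358,350,8),(275,405,6),(358,310,0),(482,380,8)): p=at('wrist',u*k,v*k,z); print(p.round(1),ff(p))
print('tcp',ff(bot.get_obs()['eef_pos']))
E
```

```text
[656.9 121.7  18. ] [ 13.1 203.3]
[702.7 116.   18. ] [ 59.3 202.3]
[690.2  36.2   8. ] [ 54.9 121.6]
[639.    5.9   6. ] [ 6.9 86.3]
[692.1  55.8  -0. ] [ 54.7 141.3]
[755.1  11.6   8. ] [121.8 103.6]
tcp [ 75.5 145.7]
```

Request:
{"method": "servo_tool", "body": {"deltas": [[[-1,0.08,0,-0.3,0,0,0],[-1,0,0,-0.4,0,0,0],[-1,0,0,-0.2,0,0,0],[-1,0,0,-0.1,0,0,0],[-1,0,0,0,0,0,0]]]}}

```text
t: 3.08
eef_pos: [719.4, 57.8, 20.3]
tcp_rot: [0.742, 0.67, 0.0, -0.0]
force: [0.1, 0.1, -0.2]
width: 0.0
grip_force: 0.0
```

Request:
{"method": "servo_tool", "body": {"deltas": [[[-1,0,0,-0.06,0,0,0],[-1,-0.08,0.008,0,0,0,0],[-1,-0.08,0.008,0,0,0,0],[-1,-0.08,0.008,0,0,0,0],[-1,-0.08,0.008,0,0,0,0],[-1,-0.08,0.008,0,0,0,0],[-1,-0.08,0.008,0,0,0,0],[-1,-0.08,0.008,0,0,0,0],[-1,-0.08,0.008,0,0,0,0],[-1,0,0,0,0,0,0]]]}}

```text
t: 4.32
eef_pos: [680.3, 61.4, 16.7]
tcp_rot: [0.742, 0.67, -0.0, -0.0]
force: [1.1, -0.7, -0.0]
width: 0.0
grip_force: 0.0
```

Run:
```python
from h import *
s=bot.get_obs(); print(s['eef_pos'],ff(s['eef_pos']),s['force'])
a=bot.snapshot('wrist')[:,:,::-1]; b=bot.snapshot('top')[:,:,::-1]
a=a[:300,100:420]; a=cv2.resize(a,None,fx=1.25,fy=1.25,interpolation=3); b=cv2.resize(b[150:270,235:340],None,fx=3.8,fy=3.125,interpolation=3) if 0 else cv2.resize(b[150:248,235:340],None,fx=3.8,fy=3.8,interpolation=3)
h=max(a.shape[0],b.shape[0]); f=lambda i: cv2.copyMakeBorder(i,0,h-i.shape[0],0,0,0)
c=np.hstack([f(a),f(b)]); print(a.shape,b.shape); cv2.imwrite('pics/m2.png',c)
```

```text
[680.31810553  61.39132517  16.68621537] [ 42.5 145.7] [ 1.09970339 -0.67884604 -0.02149786]
(375, 400, 3) (372, 399, 3)
```

View pics/m2.png

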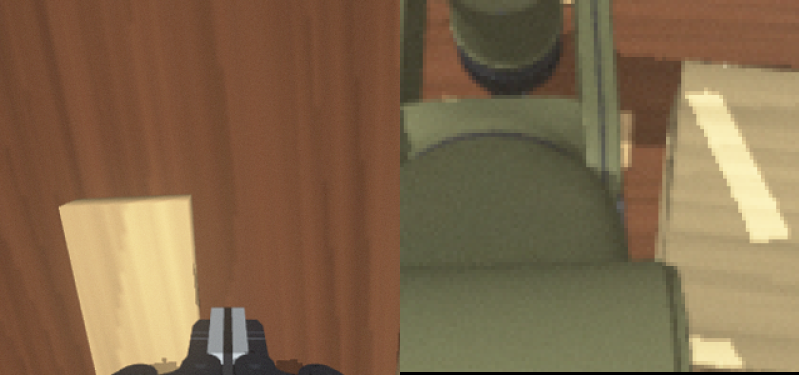

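The left half (wrist) shows the wedge in contact with the fingers, heel corners (60,205) and (191,196). In the right half the arm hides the wedge.

Run:
```python
from h import *
f=lambda u,v,z: at('wrist',u/1.25+100,v/1.25,z)
q=[ff(f(*x)) for x in((60,205,18),(191,196,18),(199,300,8.5),(96,372,8.5))]; print(q)
a=q[1]-q[0]; print(np.hypot(*a),np.degrees(np.arctan2(a[1],a[0])))
```

```text
[array([-16.6, 199.4]), array([ 29.5, 202.4]), array([ 30.5, 158.7]), array([-15.2, 124.5])]
46.197510755450885 3.723325655368081
```

Request:
{"method": "servo_tool", "body": {"deltas": [[[-1,0.07,-0.007,0,0,0,0],[-1,-0.015,-0.15,0,0,0,0],[-1,0,0,0,0,0,0],[-1,-0.06,0.006,0,0,0,0],[-1,-0.06,0.006,0,0,0,0],[-1,-0.06,0.006,0,0,0,0],[-1,-0.02,0.002,0,0,0,0],[-1,0,0,0,0,0,0],[-1,0,0,0,0,0,0]]]}}

```text
t: 5.55
eef_pos: [672.0, 53.2, 16.7]
tcp_rot: [0.742, 0.67, -0.0, -0.0]
force: [-1.9, 0.4, 1.6]
width: -0.2
grip_force: 0.6
```

Request:
{"method": "servo_tool", "body": {"deltas": [[[-1,0.2,-0.02,0,0,0,0],[-1,0.2,0,0.6,0,0,0],[-1,0,0.8,0.6,0,0,0],[-1,-0.3,0.9,0.4,0,0,0],[-1,-0.5,0.7,0.2,0,0,0],[-1,0,0,0,0,0,0]]]}}

```text
t: 6.3
eef_pos: [647.7, 199.6, 126.3]
tcp_rot: [0.741, 0.672, 0.001, 0.0]
force: [-0.2, 0.0, 0.6]
width: -0.1
grip_force: 0.0
```

Run:
```python
from h import *
s=bot.get_obs(); print(s['eef_pos'],ff(s['eef_pos']),s['force'])
a=bot.snapshot('top')[:,:,::-1]; cv2.imwrite('pics/t3.png',a)
snap('wrist','w3.png',None,1.4)
```

```text
[647.68807792 199.61758192 126.25787233] [ -3.8 279.9] [-0.17138249  0.01409062  0.60792815]
```

View pics/w3.png

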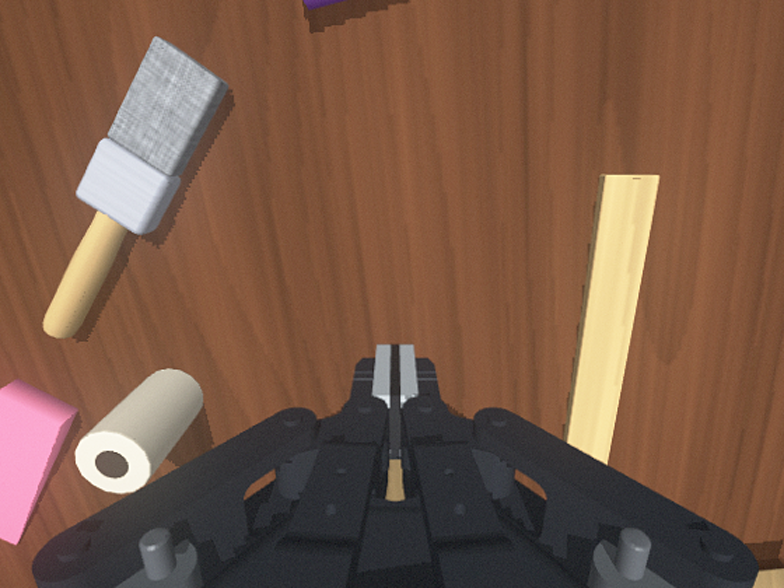

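The wedge is hidden behind the hand here, and the prop and brush are clear to the left. I'll locate the wedge in the side camera.

Run:
```python
from h import *
Ri=RM.T; w=lambda x,y,z: [*(Ri@[x,y]+FO),z]
im=bot.snapshot('side')[:,:,::-1].copy(); c=proj('side',w(0,127,10)); print(c)
pts=[proj('side',w(*p)) for p in((22.5,52,3),(-22.5,52,3),(-22.5,202,18),(22.5,202,18))]; print(np.round(pts,1).tolist())
x,y=c.astype(int); cr=im[y-60:y+70,x-75:x+75]
cv2.imwrite('pics/s4.png',cv2.resize(cr,None,fx=4.5,fy=4.5,interpolation=3)); print(x-75,y-60)
```

```text
[254.62401826 243.18535752]
[[253.9, 225.8], [268.0, 228.3], [255.4, 262.2], [239.9, 259.3]]
179 183
```

View pics/s4.png

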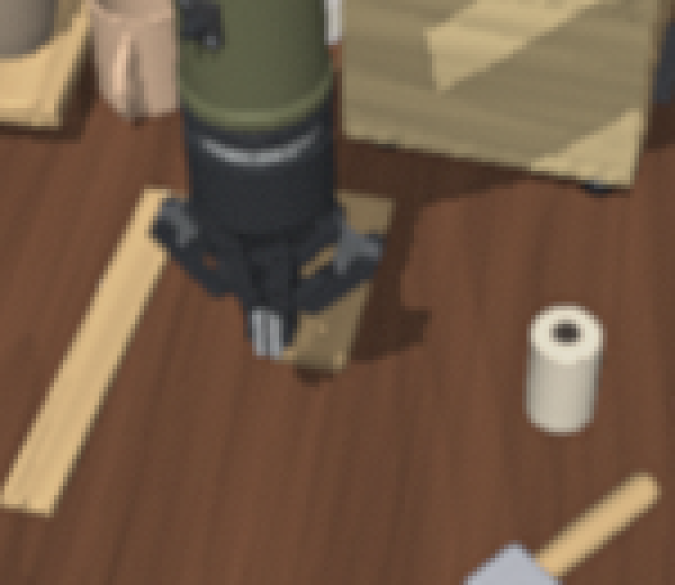

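The side view shows the wedge's right edge running from (394,203) at the thin end to (346,360) at the heel. That is near the target line, with tip about +4 and heel about −2 mm. Next: open slightly for a wide flat push, drop behind the heel, and push.

Request:
{"method": "servo_tool", "body": {"deltas": [[[-0.6,0,-0.3,-0.4,0,0,0],[-0.6,0,-0.3,-0.5,0,0,0],[-0.6,0,-0.1,-0.5,0,0,0],[-0.6,0,0,-0.3,0,0,0],[-0.6,0,0,-0.08,0,0,0],[-0.6,0,0,0,0,0,0],[-0.6,0,0,0,0,0,0]]]}}

```text
t: 7.32
eef_pos: [649.3, 154.4, 19.1]
tcp_rot: [0.742, 0.67, 0.001, 0.001]
force: [1.1, 0.5, 0.5]
width: 16.9
grip_force: 0.0
```

```bash
python3 -c "
from h import *
s=bot.get_obs(); print(s['eef_pos'],ff(s['eef_pos']),s['force'],s['width'],s['tcp_rot'])"
```

```text
[649.32877614 154.36397062  19.08769243] [  2.3 235.1] [1.13748973 0.47371741 0.48013075] 16.855830913044365 [7.42115728e-01 6.70270717e-01 1.00702997e-03 6.30641653e-04]
```

Request:
{"method": "servo_tool", "body": {"deltas": [[[-0.6,-0.035,0,-0.06,0,0,0],[-0.6,-0.01,-0.1,0,0,0,0],[-0.6,-0.01,-0.1,0,0,0,0],[-0.6,-0.008,-0.08,0,0,0,0],[-0.6,-0.008,-0.08,0,0,0,0],[-0.6,-0.008,-0.08,0,0,0,0],[-0.6,-0.008,-0.08,0,0,0,0],[-0.6,-0.008,-0.08,0,0,0,0],[-0.6,-0.008,-0.08,0,0,0,0],[-0.6,-0.008,-0.08,0,0,0,0],[-0.6,-0.008,-0.08,0,0,0,0],[-0.6,-0.008,-0.08,0,0,0,0],[-0.6,-0.008,-0.08,0,0,0,0],[-0.6,0,0,0,0,0,0]]]}}

```text
t: 9.07
eef_pos: [640.0, 93.4, 14.2]
tcp_rot: [0.742, 0.67, -0.0, -0.0]
force: [0.1, 0.0, 0.5]
width: 17.3
grip_force: 0.0
```

Run:
```python
from h import *
s=bot.get_obs(); print(s['eef_pos'],ff(s['eef_pos']),s['force'],s['width'],s['tcp_rot'])
Ri=RM.T; w=lambda x,y,z: [*(Ri@[x,y]+FO),z]
h=ff(s['eef_pos'])[1]-11.5
pts=[proj('side',w(*p)) for p in((22.5,h-110,14.5-.5*1),(-22.5,h-110,7),(-22.5,h,18),(22.5,h,18))]; print(np.round(pts,1).tolist(),proj('side',w(-22.5,h,18)))
im=bot.snapshot('side')[:,:,::-1]; x0,y0=215,185
cv2.imwrite('pics/s5.png',cv2.resize(im[y0:y0+90,x0:x0+110],None,fx=6,fy=6,interpolation=3))
```

```text
[640.01391366  93.36784193  14.23149358] [ -0.8 173.5] [0.09162344 0.00605202 0.49321296] 17.346168234112152 [ 7.42387095e-01  6.69971162e-01 -2.04167807e-04 -2.09000811e-05]
[[253.8, 223.3], [268.0, 227.4], [259.0, 251.6], [243.9, 248.8]] [258.99939497 251.59615975]
```

View pics/s5.png

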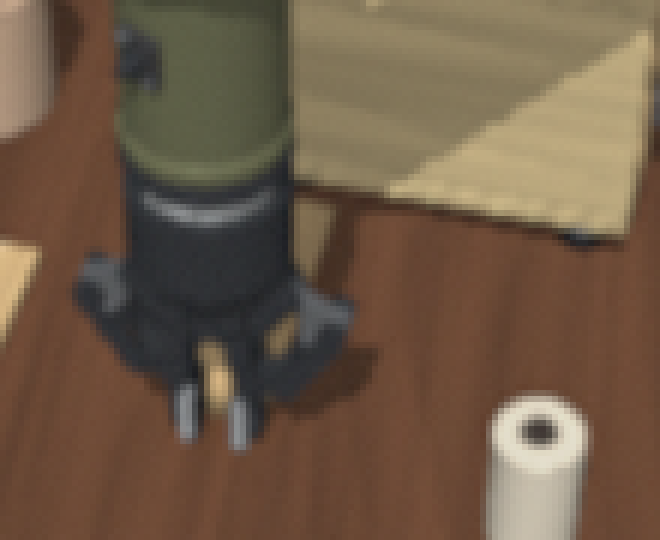

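The wedge lies straight behind the fingers (its heel seen between them). Its right edge runs (337,205)–(325,285), just entering under the chest, and free force is near zero.

```bash
python3 -c "
from h import *
for u,v,z in((337,207,5),(325,270,7)): 
  p=at('side',u/6+215-.4,v/6+185-.4,z); print(ff(p))
# box bottom-left edge check
print(ff(at('side',295/6+215,185/6+185,30)),ff(at('side',622/6+215,240/6+185,30)))"
```

```text
[-21.9  13. ]
[-26.9  60.7]
[-4.5 28.4] [-174.1   27.7]
```

Request:
{"method": "servo_tool", "body": {"deltas": [[[-0.6,-0.008,-0.08,0,0,0,0],[-0.6,-0.008,-0.08,0,0,0,0],[-0.6,-0.008,-0.08,0,0,0,0],[-0.6,0,-0.03,0,0,0,0],[-0.6,0,0,0,0,0,0]]]}}

```text
t: 9.75
eef_pos: [638.7, 77.4, 14.3]
tcp_rot: [0.742, 0.67, -0.0, 0.0]
force: [-0.6, -0.1, -0.5]
width: 16.6
grip_force: 0.0
```

Request:
{"method": "servo_tool", "body": {"deltas": [[[-0.6,-0.003,-0.03,0,0,0,0],[-0.6,-0.003,-0.03,0,0,0,0],[-0.6,0,0,0,0,0,0]]]}}

```text
t: 10.12
eef_pos: [638.4, 74.0, 14.3]
tcp_rot: [0.742, 0.67, 0.0, 0.0]
force: [0.3, 0.5, 0.2]
width: 16.8
grip_force: 0.0
```

Request:
{"method": "servo_tool", "body": {"deltas": [[[-0.6,-0.003,-0.035,0,0,0,0],[-0.6,-0.003,-0.035,0,0,0,0],[-0.6,0,0,0,0,0,0]]]}}

```text
t: 10.5
eef_pos: [638.0, 69.7, 14.3]
tcp_rot: [0.742, 0.67, -0.0, 0.0]
force: [-0.8, 0.4, 0.7]
width: 17.1
grip_force: 0.0
```

Request:
{"method": "servo_tool", "body": {"deltas": [[[-0.6,-0.003,-0.035,0,0,0,0],[-0.6,-0.003,-0.035,0,0,0,0],[-0.6,0,0,0,0,0,0]]]}}

```text
t: 10.88
eef_pos: [637.6, 65.4, 14.3]
tcp_rot: [0.742, 0.67, -0.0, 0.0]
force: [-0.2, 0.1, -0.7]
width: 17.3
grip_force: 0.0
```

Request:
{"method": "servo_tool", "body": {"deltas": [[[-0.6,-0.003,-0.035,0,0,0,0],[-0.6,-0.003,-0.035,0,0,0,0],[-0.6,0,0,0,0,0,0]]]}}

```text
t: 11.25
eef_pos: [637.3, 61.3, 14.3]
tcp_rot: [0.742, 0.67, -0.0, 0.0]
force: [-0.3, 0.2, -0.1]
width: 17.1
grip_force: 0.0
```

Request:
{"method": "servo_tool", "body": {"deltas": [[[-0.6,-0.003,-0.035,0,0,0,0],[-0.6,-0.003,-0.035,0,0,0,0],[-0.6,0,0,0,0,0,0]]]}}

```text
t: 11.62
eef_pos: [636.9, 57.1, 14.3]
tcp_rot: [0.742, 0.67, -0.0, -0.0]
force: [0.7, -0.2, 0.0]
width: 16.9
grip_force: 0.0
```

Request:
{"method": "servo_tool", "body": {"deltas": [[[-0.6,-0.003,-0.035,0,0,0,0],[-0.6,-0.003,-0.035,0,0,0,0],[-0.6,0,0,0,0,0,0]]]}}

```text
t: 12.0
eef_pos: [636.5, 52.9, 14.3]
tcp_rot: [0.742, 0.67, -0.0, 0.0]
force: [-0.3, 0.0, 0.1]
width: 17.1
grip_force: 0.0
```

Request:
{"method": "servo_tool", "body": {"deltas": [[[-0.6,-0.003,-0.035,0,0,0,0],[-0.6,-0.003,-0.035,0,0,0,0],[-0.6,0,0,0,0,0,0]]]}}

```text
t: 12.38
eef_pos: [636.2, 48.6, 14.3]
tcp_rot: [0.742, 0.67, -0.0, 0.0]
force: [-0.1, 0.6, -0.0]
width: 16.8
grip_force: 0.0
```

Request:
{"method": "servo_tool", "body": {"deltas": [[[-0.6,-0.003,-0.035,0,0,0,0],[-0.6,-0.003,-0.035,0,0,0,0],[-0.6,0,0,0,0,0,0]]]}}

```text
t: 12.75
eef_pos: [635.8, 44.5, 14.3]
tcp_rot: [0.742, 0.67, -0.0, 0.0]
force: [-0.5, -0.6, 0.2]
width: 17.1
grip_force: 0.0
```

Request:
{"method": "servo_tool", "body": {"deltas": [[[-0.6,-0.003,-0.035,0,0,0,0],[-0.6,-0.003,-0.035,0,0,0,0],[-0.6,0,0,0,0,0,0]]]}}

```text
t: 13.12
eef_pos: [635.5, 40.3, 14.3]
tcp_rot: [0.742, 0.67, -0.0, 0.0]
force: [0.9, 0.7, -0.2]
width: 17.3
grip_force: 0.0
```

Request:
{"method": "servo_tool", "body": {"deltas": [[[-0.6,-0.003,-0.035,0,0,0,0],[-0.6,-0.003,-0.035,0,0,0,0],[-0.6,0,0,0,0,0,0]]]}}

```text
t: 13.5
eef_pos: [635.1, 36.1, 14.3]
tcp_rot: [0.742, 0.67, -0.0, 0.0]
force: [0.2, 0.2, -0.3]
width: 17.2
grip_force: 0.0
```

Request:
{"method": "servo_tool", "body": {"deltas": [[[-0.6,-0.003,-0.035,0,0,0,0],[-0.6,-0.003,-0.035,0,0,0,0],[-0.6,0,0,0,0,0,0]]]}}

```text
t: 13.88
eef_pos: [634.7, 31.9, 14.3]
tcp_rot: [0.742, 0.67, -0.0, 0.0]
force: [-0.5, -0.7, -0.2]
width: 17.2
grip_force: 0.0
```

Request:
{"method": "servo_tool", "body": {"deltas": [[[-0.6,-0.003,-0.035,0,0,0,0],[-0.6,-0.003,-0.035,0,0,0,0],[-0.6,0,0,0,0,0,0]]]}}

```text
t: 14.25
eef_pos: [634.4, 27.7, 14.3]
tcp_rot: [0.742, 0.67, -0.0, 0.0]
force: [0.2, -0.4, 0.1]
width: 16.9
grip_force: 0.0
```

Request:
{"method": "servo_tool", "body": {"deltas": [[[-0.6,-0.003,-0.035,0,0,0,0],[-0.6,-0.003,-0.035,0,0,0,0],[-0.6,0,0,0,0,0,0]]]}}

```text
t: 14.62
eef_pos: [634.0, 23.5, 14.3]
tcp_rot: [0.742, 0.67, -0.0, 0.0]
force: [-0.1, -0.3, -1.0]
width: 17.0
grip_force: 0.0
```

Request:
{"method": "servo_tool", "body": {"deltas": [[[-0.6,-0.003,-0.035,0,0,0,0],[-0.6,-0.003,-0.035,0,0,0,0],[-0.6,0,0,0,0,0,0]]]}}

```text
t: 15.0
eef_pos: [633.7, 19.3, 14.3]
tcp_rot: [0.742, 0.67, -0.0, 0.0]
force: [-0.3, 0.7, -0.2]
width: 17.1
grip_force: 0.0
```

Request:
{"method": "servo_tool", "body": {"deltas": [[[-0.6,-0.003,-0.035,0,0,0,0],[-0.6,-0.003,-0.035,0,0,0,0],[-0.6,0,0,0,0,0,0]]]}}

```text
t: 15.38
eef_pos: [633.4, 16.2, 14.3]
tcp_rot: [0.742, 0.67, 0.001, -0.0]
force: [-0.0, 5.3, 0.0]
width: 16.8
grip_force: 2.5
```

```bash
cat > shift.py <<'E'
from h import *
for n,f in(('side','pics/s0.png'),('top','pics/t0.png')):
    a=cv2.imread(f); b=bot.snapshot(n)[:,:,::-1]
    boxes={'side':[(290,115,335,150)],'top':[(375,215,440,262)]}[n]
    for x0,y0,x1,y1 in boxes:
        A=cv2.cvtColor(a[y0:y1,x0:x1],6); B=cv2.cvtColor(np.ascontiguousarray(b[y0:y1,x0:x1]),6)
        W=np.eye(2,3,dtype=np.float32)
        try: c,W=cv2.findTransformECC(A,B,W,cv2.MOTION_TRANSLATION); print(n,W[:,2],c)
        except Exception as e: print(n,'ecc fail')
E
python3 shift.py; python3 -c "
from h import *
s=bot.get_obs(); print(ff(s['eef_pos']),s['force'])"
```

```text
side [-1.2728626 -1.3680125] 0.4697452171688563
top [ 0.33521423 -0.23857202] 0.9117047766554247
[ 0.3 96. ] [0.86651513 5.06025847 0.2109718 ]
```

Request:
{"method": "servo_tool", "body": {"deltas": [[[-0.6,-0.001,-0.015,0,0,0,0],[-0.6,0,0,0,0,0,0],[-0.6,0,0,0,0,0,0]]]}}

```text
t: 15.85
eef_pos: [633.4, 15.9, 14.3]
tcp_rot: [0.742, 0.67, 0.001, -0.001]
force: [1.1, 6.5, 0.6]
width: 17.0
grip_force: 3.5
```

Request:
{"method": "servo_tool", "body": {"deltas": [[[-0.6,-0.002,-0.025,0,0,0,0],[-0.6,0,0,0,0,0,0],[-0.6,0,0,0,0,0,0]]]}}

```text
t: 16.23
eef_pos: [633.4, 15.3, 14.4]
tcp_rot: [0.742, 0.67, 0.001, -0.001]
force: [1.4, 9.5, 0.3]
width: 16.8
grip_force: 4.7
```

Request:
{"method": "servo_tool", "body": {"deltas": [[[-0.6,0.005,0.05,0,0,0,0],[-0.6,0.05,0.5,0,0,0,0],[-1,0,0,0.7,0,0,0],[-1,0,0,0.9,0,0,0],[-1,0,0,0.9,0,0,0],[-1,0,0,0.9,0,0,0],[-1,0,0,0.4,0,0,0],[-1,-0.06,-0.6,0,0,0,0],[-1,-0.06,-0.8,0,0,0,0],[-1,-0.06,-0.7,0,0,0,0],[-1,0,0,0,0,0,0],[-1,0,0,0,0,0,0]]]}}

```text
t: 17.73
eef_pos: [625.3, -80.4, 242.2]
tcp_rot: [0.743, 0.67, -0.0, -0.0]
force: [0.3, -0.3, 0.3]
width: -0.1
grip_force: 0.0
```

```bash
python3 -c "
from h import *
s=bot.get_obs(); print(s['eef_pos'],ff(s['eef_pos']),s['force'],s['width'])
snap('wrist','w6.png',None,1.4)"
```

```text
[625.3180124  -80.39730712 242.16854418] [ 1.9 -0.9] [ 0.2653629  -0.33587811  0.27960408] -0.09923330061751234
```

View pics/w6.png

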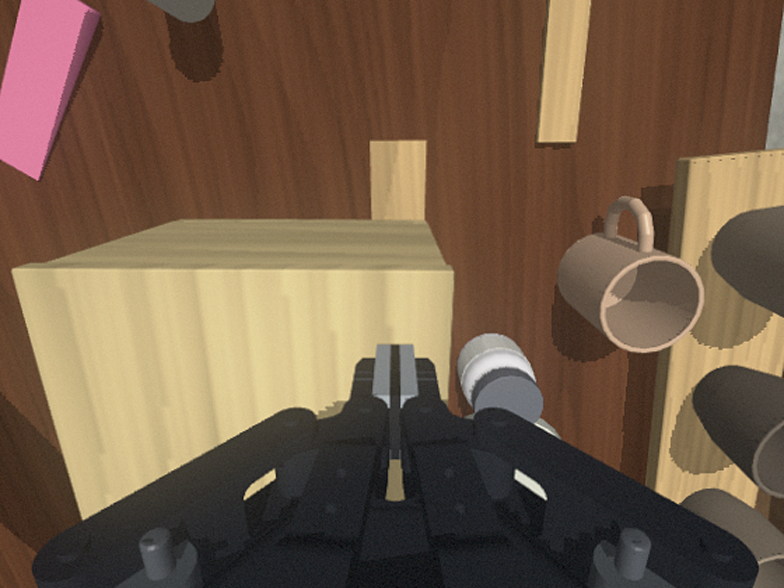

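Wrist view: wedge square to the chest, heel corners (370,141) and (426,141), chest back-left top corner (452,267). I'll check it numerically.

```bash
python3 -c "
from h import *
for u,v,z in((370,141,18),(426,141,18),(426,215,11),(371,215,11),(452,267,190),(20,267,190)): print(ff(at('wrist',u/1.4,v/1.4,z)))"
```

```text
[-18.7  84.1]
[26. 84.]
[27.7 23.9]
[-19.4  24. ]
[27.  26.6]
[-171.3   27.1]
```

Request:
{"method": "servo_tool", "body": {"deltas": [[[-1,0,0.03,-0.3,0,0,0],[-1,0,0,-0.2,0,0,0],[-1,0,0,-0.1,0,0,0],[-1,0,0,0,0,0,0],[-1,0,0,0,0,0,0]]]}}

```text
t: 18.4
eef_pos: [626.0, -78.3, 206.7]
tcp_rot: [0.742, 0.67, 0.0, 0.0]
force: [-1.2, 0.3, 0.3]
width: -0.3
grip_force: 0.0
```

Request:
{"method": "servo_tool", "body": {"deltas": [[[-1,0,0,-0.03,0,0,0],[-1,0,0,-0.03,0,0,0],[-1,0,0,0,0,0,0]]]}}

```text
t: 18.77
eef_pos: [625.5, -78.4, 202.6]
tcp_rot: [0.742, 0.67, -0.0, -0.0]
force: [-0.2, -0.1, 0.2]
width: 0.2
grip_force: 0.0
```

Request:
{"method": "servo_tool", "body": {"deltas": [[[-1,0,0,-0.025,0,0,0],[-1,0,0,-0.02,0,0,0],[-1,0,0,0,0,0,0]]]}}

```text
t: 19.15
eef_pos: [625.8, -78.3, 201.1]
tcp_rot: [0.742, 0.67, 0.0, 0.0]
force: [-0.5, 0.5, 3.8]
width: -0.0
grip_force: 2.5
```

Request:
{"method": "servo_tool", "body": {"deltas": [[[-1,0,0,-0.02,0,0,0],[-1,0,0,0,0,0,0],[-1,0,0,0,0,0,0]]]}}

```text
t: 19.52
eef_pos: [625.8, -78.3, 201.0]
tcp_rot: [0.742, 0.67, 0.001, 0.001]
force: [-2.6, 0.4, 9.6]
width: -0.1
grip_force: 5.0
```

Request:
{"method": "servo_tool", "body": {"deltas": [[[-1,0,0,-0.012,0,0,0],[-1,0,0,0,0,0,0],[-1,0,0,0,0,0,0]]]}}

```text
t: 19.9
eef_pos: [625.9, -78.3, 200.9]
tcp_rot: [0.742, 0.67, 0.001, 0.001]
force: [-4.2, 0.6, 13.3]
width: 0.0
grip_force: 6.4
```

Request:
{"method": "servo_tool", "body": {"deltas": [[[-1,0,0,0.006,0,0,0],[-1,0,0,0,0,0,0],[-1,0,0,0,0,0,0],[-1,0,0,0,0,0,0],[-1,0,0,0,0,0,0],[-1,0,0,0,0,0,0]]]}}

```text
t: 20.65
eef_pos: [625.8, -78.3, 200.9]
tcp_rot: [0.742, 0.67, 0.001, 0.001]
force: [-3.6, 1.2, 11.7]
width: 0.4
grip_force: 5.7
```

Request:
{"method": "servo_tool", "body": {"deltas": [[[-1,0,0,0.1,0,0,0],[-1,0,0,0.7,0,0,0],[-1,0,0,0.4,0,0,0],[-1,0,0,0,0,0,0],[-1,0,0,0,0,0,0]]]}}

```text
t: 21.28
eef_pos: [624.9, -78.2, 269.2]
tcp_rot: [0.742, 0.67, -0.001, -0.001]
force: [-0.4, -0.9, -0.7]
width: -0.1
grip_force: 0.0
```

```bash
python3 shift.py
python3 - <<'E'
from h import *
s=bot.get_obs(); print(s['eef_pos'],s['force'])
# wedge/chest shift since w6 via ECC on wrist not same pose; redetect corners by projecting
a=cv2.cvtColor(np.ascontiguousarray(bot.snapshot('wrist')[:,:,::-1]),6)
for p,z in(((-18.7,84.1),18),((26,84),18),((27,26.6),190)):
    q=proj('wrist',[*(RM.T@p+FO),z]).astype(np.float32).reshape(1,1,2); c=cv2.cornerSubPix(a,q.copy(),(5,5),(-1,-1),(3,40,.01)); print(q.ravel(),c.ravel(),ff(at('wrist',*c.ravel(),z)))
E
```

```text
side [-0.22230422 -0.5752237 ] 0.7865729393766816
top [0.31083128 0.3111324 ] 0.8181131842527501
[624.66413174 -78.09471675 268.55129214] [0.29649492 0.16493925 0.01433746]
[266.8945  102.50538] [266.62134 102.38748] [-19.   84.2]
[304.03854 102.51762] [304.0396  102.40202] [26.  84.1]
[319.63474 183.10413] [320.67014 186.21738] [27.8 24.3]
```

The wedge hasn't moved and the corner held firm at about 12 N, giving 0.2 mm. The hand is clear, so I'm handing in.

```bash
python3 -c "
from bench import bot
print(bot.sign_off())"
```

```text
the job is handed in; nothing more can be done
None
```

The job is handed in at about 21 s: the wedge is snug under the back-left glide (last push 9.5 N), the corner gave only 0.2 mm from about 4 to 13 N of pressing, I saw no sign that the chest, bowl or anything else had shifted, and the hand is clear.

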